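# Pop the embossing die and stop it on its slide

### The arm

A 6-joint arm with a two-finger parallel gripper is mounted at the origin on the work surface. World frame = base frame: x ahead of the robot, y to its left, z up, the work surface at z = 0. Lengths are in m, angles in rad, forces in N, time in s.
With the tool pointing down it reaches from about 0.325 to 1 m from the base axis. Payload 5.1 kg.
Tool frame: the origin (TCP) lies on the centre line of the jaws, within the pads' length; the fingertips stand 19 mm ahead of it and the grasp point (between the pads) is the TCP; z points along the fingers, y is the line along which they close (so a half turn about z gives the same grasp; the last joint's range is limited). The gripper opens to 85 mm and grips with 20 to 120 N. Pads are 22 mm wide; open, the fingers measure 114 mm over their backs; the gripper's body (76 mm by 85 mm) begins 54 mm behind the grasp point. The pads swing forward as they close: fully open they stand 13 mm farther back than shut.
Start: joints at [-1.368, 0.124, 1.65, -0, 1.367, -0.083], TCP at [0.183, -0.624, 0.25] pointing down, gripper open.
Joint ranges: [-2.61, 2.61], [-1.02, 2.33], [0.03, 2.71], [-1.35, 4.49], [0.32, 2.68], [-2.91, 2.91]. Speed limits (rad/s): [2.57, 2.57, 3.14, 3.14, 3.14, 3.14].

### API

Orientations are given as a unit quaternion [w, x, y, z].
In Python, from workcell import read_state, snapshot, camera_model, close_job, boxes_of, outline_of gives the robot as it stands. The module is installed in compiled form; this text tells all that it offers.
- The arm moves only by the tool drive_tool, never from a script. Its argument "steps" is a list of rows, each an object with "offset": the shift along the tool's x, y, z in mm, a list of three; "turn": the turn about the tool's z in rad; "gripper": the gripper command: -1 is fully open, 1 is shut, values between are in proportion. In form: [{"offset": [x, y, z], "turn": turn, "gripper": gripper}, ...]. A call has 1 to 12 rows; each row is the pose to reach, as a shift and turn from the pose commanded when the call began, along the tool's axes at that moment; what a row does not reach only later rows make up. A row lasts 1/10 s, in which the tool goes at most 50 mm and 8.59 degrees, less where a joint would pass 70% of its speed; a pose out of reach is approached as far as the arm can. A call with a gripper value outside its range is refused whole. The fingers move at their own pace and stop on an object; "squeeze" is the grip in N (left out, the last holds). Time passes only in rows, so rows that repeat a pose let the fingers close. It gives the time, the measured TCP pose, the force, the opening and the grip force at its end, in the units of the state.
- read_state(): the state, without advancing time (a new reading comes with each control period).
- snapshot(name): name is "side" or "top" or "wrist"; returns (picture, depth): 400x640x3 uint8, red, green, blue; 400x640 float32, m along the optical axis (not along the pixel's ray), 0 where there is no reading.
- camera_model(name): a dict with "camera_matrix" (3x3 intrinsics, pixels), "camera_from_world" (4x4, takes a point from world to camera coordinates). Camera axes: x right, y down, z forward; pixel columns grow to the right and rows downward; lengths in m; the calibration is good to about 2 mm. A picture is of the moment at which its call begins: read the wrist's pose just before it. camera_model takes no time and is no camera call; for the wrist camera it gives the pose at the moment of the call.
- close_job(): hands the job in; it is judged then, once.
Trained networks look in the newest picture that a camera, given by its name, has taken for a name from the list of things; names that differ only in an ending like _2 or _b are one class to them, and where a whole thing is asked for, a point or a joint stands for the part that bears it (a point fixed in the world has none). Each returns a list of dicts, best first, with "confidence" (0 to 1); they miss things now and then, are a little off and sometimes report something else, mostly with a low value. They report only what shows in the picture. A call takes as long as a camera call. They do not tell look-alikes from the thing itself.
- boxes_of(thing, camera): "location" ([row, column] in pixels, amid what is visible of it).
- outline_of(thing, camera): "mask" (400x640 bool, what is visible of it) and "location" ([row, column] in pixels, amid what is visible of it).
The state is a dict: "time_s": time; "qpos": joint angles; "qvel": joint speeds; "effort": joint torques, N m; "ee_pos": TCP position; "tool_rot": TCP orientation; "ft_force": force on the tool from outside, world axes, zero at the start; "torque": the same for the moment, N m; "width": finger opening in m; "gripper_force": force on a finger pad.
Only numpy, scipy, OpenCV 4.12 (cv2) and the standard library are available. Lean on these libraries where they do the work, as an engineer would, in place of code of your own. Each camera call takes 0.05 s, during which the arm holds its last target. There are 200 camera calls.

### The job

On the die holder, push the spring ejector key fully down with one fingertip so that the embossing die pops up out of its nest, and stop the die with the other finger before it slides away down the slide. Do not lift or carry anything, and leave the other things on the desk where they are. Finish with the finger still holding the die back, at rest on the slide, completely out of its nest.

Things in the scene. Friction and masses are not known exactly. Their poses are not given: they have to be found in the camera images.
- holder: Grey die holder, fixed to the desk, about 190 x 115 mm and 95 mm high. Origin on the desk under it; x points horizontally down the slide, y to the left of that, z up. A straight slide runs along its x axis at y = 0, falling 20 degrees towards +x, 50 mm wide between 4 mm thick side walls 10 mm high; the ejector key stands beside it on the -y side, level with the slide's middle.
- slide: Slippery aluminium slide on the holder. Origin on the centreline at the upper edge of its floor (holder x -45, z 56 mm); x down the 20 degree slope, y as the holder's, z square to the floor. Floor from x 0 to 130 mm, lower end open: a loose die runs off it in about 0.4 s. From x -48 to 0 is the nest, 7 mm deeper than the floor; its step at x 0 keeps the die in.
- die: The embossing die to eject: steel block 44 (along x) x 46 (y) x 22 mm high, about 200 g, with a small raised brass heart on its top. Origin at the centre of its underside, z out of its top. Starts in the nest, parallel to the slide, origin at slide x -22, z -7 mm. Once out on the slide its top is about 23 mm above the floor.
- key_top (a point): Centre of the flat level top of the black ejector key, 40 (holder x) x 28 mm (y), 50 mm above the desk when up, 40 when down. At holder x 21, y -54 mm: beside slide x 70 mm, 54 mm from the slide's centreline. The slide floor beside it is 32 mm above the desk, so a second finger level with the one on the pressed key clears the floor by about 8 mm and blocks the die.
- key (a joint): Travel of the ejector key straight down in m: 0 up, 0.010 fully down (against a stop). It springs back when let go. It lifts the nest's floor and the die with it 0.9 mm per mm; the die clears the step and slides off at about 0.008. Fully down with the die takes about 6 N.
- spare_die: Second steel die of the same size with a plain round brass disc on top, lying loose on the desk at the holder's +y side. Origin at its underside. Leave alone.
- tape: Ring of brass-coloured tape, 52 mm across, 18 mm high, flat on the desk at the holder's +y side. Origin at its underside. Leave alone.
- eraser: White eraser 45 x 22 x 14 mm on the desk at the holder's -y side, behind the key. Origin at its underside. Leave alone.
- jar: Small glass jar, 56 mm across, 60 mm high. Origin at its underside. Leave alone.
- stapler: Stapler 130 x 36 x 60 mm. Origin at its underside. Leave alone.
- pencil_cup: White cup of pencils, 76 mm across, 100 mm high, pencils up to 170 mm. Origin at its underside. Leave alone.
- notebook: Closed brown notebook 210 x 148 x 14 mm. Origin at its underside. Leave alone.
Mind the look-alikes: they are no part of the job. Leave any purple look-alike of the die alone.

How it is judged:
By the outcome, as a careful person would: the job done as asked, in the order asked, and still so for the second after the job is handed in, while the arm keeps its last pose, push and grip.
It also fails if it takes over 32 s, if anything falls off the work surface, if the arm or the gripper's body presses on something with over 40 N, if the wrist force passes 120 N, or if a joint passes its speed limit or range.

## Working session

There is one attempt and no reset: what is moved stays moved. The work goes in short steps, Python scripts to look and compute and a tool call to move; the robot and the scene stay as the last step left them, time stands still between calls to the robot, and variables do not carry over. Pictures are saved under pics/ and viewed, at most 10 in all, crops included, and the job is handed in when it is done.

Besides the shell and the picture viewer there is one more tool, called after "Emit:" as name(argument=value, ...), one argument or row to a line, values as JSON. drive_tool: Moves the arm, as the interface text tells. Its arguments: {"type":"object","properties":{"steps":{"type":"array"},"squeeze":{"type":"number"}},"required":["steps"]}

```bash
mkdir -p pics
cat > h.py <<'E'
import numpy as np, cv2
from workcell import *
def save(n,im): cv2.imwrite(f'pics/{n}.png',im[:,:,::-1])
def world(cam,depth,rc,m=None):
    m=m or camera_model(cam);K=np.array(m['camera_matrix']);T=np.linalg.inv(np.array(m['camera_from_world']))
    r,c=np.asarray(rc[0],int),np.asarray(rc[1],int);z=depth[r,c]
    p=np.stack([(c-K[0,2])*z/K[0,0],(r-K[1,2])*z/K[1,1],z,np.ones_like(z)])
    return (T@p)[:3].T
def pix(cam,p):
    m=camera_model(cam);q=np.array(m['camera_from_world'])@np.append(p,1);q=np.array(m['camera_matrix'])@q[:3];return q[1]/q[2],q[0]/q[2]
E
python3 - <<'E'
from h import *
s=read_state();print(s['ee_pos'],s['tool_rot'],s['width'],s['time_s'])
for cam in ['top','side']:
    im,d=snapshot(cam);save(cam,im)
    m=camera_model(cam)
    for t in ['holder','die','key_top','slide','spare_die']:
        for o in outline_of(t,cam)[:3]:
            mk=o['mask'];p=world(cam,d,np.nonzero(mk&(d>0)),m)
            print(cam,t,round(o['confidence'],2),np.round(o['location']),np.round(np.median(p,0),3),np.round(np.percentile(p,95,axis=0),3),np.round(np.percentile(p,5,axis=0),3), mk.sum())
E
```

```text
[ 0.1830845  -0.623092    0.24905173] [-1.04665794e-03  9.89809022e-01  1.42397337e-01 -5.99780303e-05] 0.08553809815931945 0.0
top holder 0.95 [211. 315.] [0.559 0.051 0.032] [0.634 0.107 0.076] [ 0.47  -0.009  0.005] 2584
top holder 0.47 [210. 308.] [0.557 0.064 0.04 ] [0.628 0.113 0.081] [0.468 0.025 0.011] 1539
top die 0.67 [258. 249.] [0.438 0.206 0.022] [0.46  0.229 0.025] [0.416 0.185 0.014] 370
top die 0.57 [228. 298.] [0.504 0.084 0.079] [0.526 0.106 0.086] [0.483 0.062 0.067] 402
top key_top 0.74 [208. 334.] [0.562 0.004 0.05 ] [0.58  0.018 0.054] [ 0.545 -0.01   0.045] 195
top key_top 0.28 [161. 475.] [ 0.679 -0.342  0.067] [ 0.707 -0.303  0.138] [ 0.639 -0.373  0.005] 1222
top slide 0.67 [211. 310.] [0.559 0.063 0.041] [0.628 0.111 0.08 ] [0.469 0.025 0.014] 1489
top slide 0.24 [208. 336.] [0.562 0.004 0.05 ] [0.578 0.018 0.054] [ 0.545 -0.008  0.046] 164
top spare_die 0.93 [214. 265.] [0.548 0.162 0.022] [0.569 0.184 0.026] [0.529 0.142 0.018] 344
top spare_die 0.45 [162. 475.] [ 0.677 -0.342  0.065] [ 0.707 -0.303  0.134] [ 0.639 -0.373  0.005] 1191
side holder 0.76 [243. 308.] [0.542 0.077 0.036] [0.627 0.121 0.08 ] [0.464 0.003 0.007] 2474
side die 0.8 [249. 314.] [0.502 0.085 0.082] [0.52  0.104 0.086] [0.485 0.066 0.074] 208
side die 0.74 [316. 295.] [0.437 0.212 0.022] [0.46  0.233 0.025] [0.415 0.19  0.009] 483
side key_top 0.78 [219. 320.] [0.559 0.006 0.05 ] [0.58  0.02  0.053] [ 0.542 -0.014  0.036] 219
side slide 0.72 [238. 306.] [0.543 0.079 0.045] [0.62  0.118 0.083] [0.464 0.026 0.019] 1303
side slide 0.68 [222. 316.] [0.558 0.008 0.05 ] [0.578 0.021 0.053] [ 0.542 -0.006  0.038] 202
side spare_die 0.9 [274. 277.] [0.543 0.167 0.023] [0.568 0.188 0.027] [0.524 0.144 0.008] 438
```

View pics/top.png

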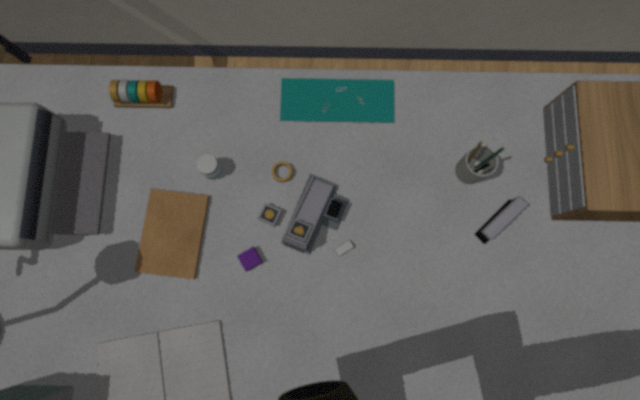

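View pics/side.png

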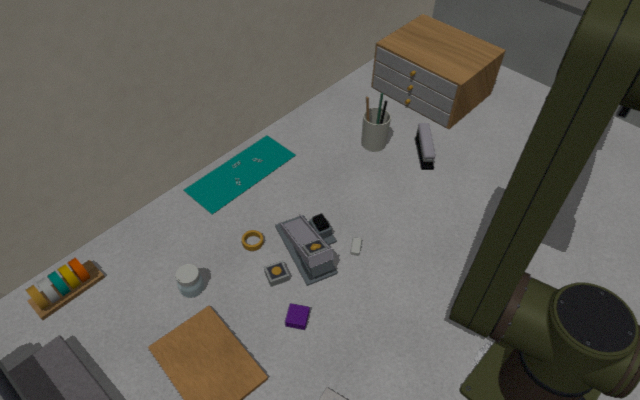

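The pictures show the holder at about (211,312) in the top view. Candidates for the die, as top-view pixels:
- (229,299): brass heart, sitting in the holder's nest. This is the target.
- (214,268): spare die, on the desk.
- (258,250): purple look-alike, on the desk.

The key is at (209,335). From the die and key positions, the slide's yaw is about -21°. I'll move above it for a closer look.

Emit:
drive_tool(
  steps=[
    {"offset":[534,-534,0],"turn":0.66,"gripper":-0.05},
    {"offset":[534,-534,0],"turn":0.66,"gripper":-0.05},
    {"offset":[534,-534,0],"turn":0.66,"gripper":-0.05},
    {"offset":[534,-534,0],"turn":0.66,"gripper":-0.05},
    {"offset":[534,-534,0],"turn":0.66,"gripper":-0.05},
    {"offset":[534,-534,0],"turn":0.66,"gripper":-0.05},
    {"offset":[534,-534,0],"turn":0.66,"gripper":-0.05},
    {"offset":[534,-534,0],"turn":0.66,"gripper":-0.05},
    {"offset":[534,-534,0],"turn":0.66,"gripper":-0.05},
    {"offset":[534,-534,0],"turn":0.66,"gripper":-0.05},
    {"offset":[534,-534,0],"turn":0.66,"gripper":-0.05},
    {"offset":[534,-534,0],"turn":0.66,"gripper":-0.05},
  ],
)

```text
time_s: 1.8
ee_pos: [0.4709, -0.0957, 0.2508]
tool_rot: [0.0, 0.983, -0.186, 0.001]
ft_force: [0.8, -0.1, 0.9]
width: 0.0449
gripper_force: 0.0
```

Emit:
drive_tool(
  steps=[
    {"offset":[19,-154,0],"turn":0,"gripper":-0.05},
    {"offset":[19,-154,0],"turn":0,"gripper":-0.05},
    {"offset":[19,-154,0],"turn":0,"gripper":-0.05},
    {"offset":[19,-154,0],"turn":0,"gripper":-0.05},
    {"offset":[19,-154,0],"turn":0,"gripper":-0.05},
    {"offset":[19,-154,0],"turn":0,"gripper":-0.05},
  ],
)

```text
time_s: 2.4
ee_pos: [0.5439, 0.038, 0.2502]
tool_rot: [0.0, 0.983, -0.186, -0.0]
ft_force: [-0.2, 0.4, -1.4]
width: 0.0447
gripper_force: 0.0
```

Run:
```python
from h import *
s=read_state();print(s['ee_pos'],s['tool_rot'],s['width'],s['time_s'],s['qpos'])
m=camera_model('wrist');im,d=snapshot('wrist');save('w1',im);np.savez('w1.npz',d=d,T=m['camera_from_world'],K=m['camera_matrix'])
for t in ['holder','die','key_top','slide']:
    for o in outline_of(t,'wrist')[:2]:
        mk=cv2.erode(o['mask'].astype('u1'),np.ones((3,3))).astype(bool)
        if mk.sum()<20: continue
        p=world('wrist',d,np.nonzero(mk&(d>0)),m)
        r=cv2.minAreaRect((p[:,:2]*1000).astype('f4'))
        print(t,round(o['confidence'],2),np.round(o['location']),np.round(np.median(p,0),4),np.round(np.percentile(p,[3,97],axis=0),3),r)
```

```text
[0.54388281 0.03800524 0.2501957 ] [ 2.85571398e-04  9.82507215e-01 -1.86224211e-01 -1.84592380e-04] 0.04471132929203475 2.4 [-2.84667562e-02 -1.08421132e-01  1.88409701e+00 -5.16303391e-04
  1.36637169e+00  1.91706997e+00]
holder 0.61 [159. 306.] [0.5741 0.0469 0.035 ] [[ 0.481 -0.013  0.008]
 [ 0.64   0.095  0.071]] ((549.1919555664062, 46.598323822021484), (114.50504302978516, 186.12847900390625), 69.02265930175781)
die 0.96 [232. 294.] [0.5081 0.0818 0.0787] [[0.487 0.061 0.071]
 [0.527 0.102 0.085]] ((507.1693115234375, 83.00834655761719), (44.228355407714844, 39.87199401855469), 68.68557739257812)
key_top 0.56 [157. 338.] [0.5648 0.0045 0.0505] [[ 0.546 -0.01   0.049]
 [ 0.582  0.019  0.052]] ((564.0242919921875, 4.429693222045898), (26.293020248413086, 37.687652587890625), 69.03521728515625)
slide 0.74 [166. 296.] [0.5747 0.0582 0.0373] [[0.482 0.02  0.014]
 [0.631 0.095 0.073]] ((554.510986328125, 64.58961486816406), (57.78553771972656, 170.80490112304688), 69.62840270996094)
```

View pics/w1.png

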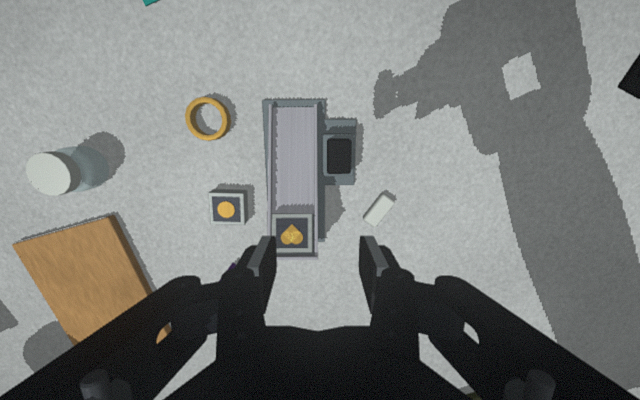

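The heart die is in the nest at pixel (232,292), the key is at (157,338), and the slide lies along the tool's x axis with a yaw of -21°. Key height (50 mm), sizes and offsets all match the text, so I'll line up and descend.

Emit:
drive_tool(
  steps=[
    {"offset":[36,-1,0],"turn":0,"gripper":-0.05},
    {"offset":[36,-1,45],"turn":0,"gripper":-0.05},
    {"offset":[36,-1,90],"turn":0,"gripper":-0.05},
    {"offset":[36,-1,130],"turn":0,"gripper":-0.05},
    {"offset":[36,-1,150],"turn":0,"gripper":-0.05},
    {"offset":[36,-1,160],"turn":0,"gripper":-0.05},
    {"offset":[36,-1,165],"turn":0,"gripper":-0.05},
    {"offset":[36,-1,165],"turn":0,"gripper":-0.05},
    {"offset":[36,-1,165],"turn":0,"gripper":-0.05},
  ],
)

```text
time_s: 3.55
ee_pos: [0.5794, 0.0263, 0.0872]
tool_rot: [-0.0, 0.983, -0.186, 0.002]
ft_force: [0.1, 0.8, 0.4]
width: 0.0443
gripper_force: 0.0
```

Run:
```python
from h import *
s=read_state();print(s['ee_pos'],s['ft_force'])
im,d=snapshot('wrist');save('w2',im)
im,d=snapshot('side');save('s2',cv2.resize(im[170:310,220:420],None,fx=4,fy=4,interpolation=2))
```

```text
[0.57936861 0.02626442 0.08721608] [0.11452581 0.77106946 0.38768718]
```

View pics/w2.png

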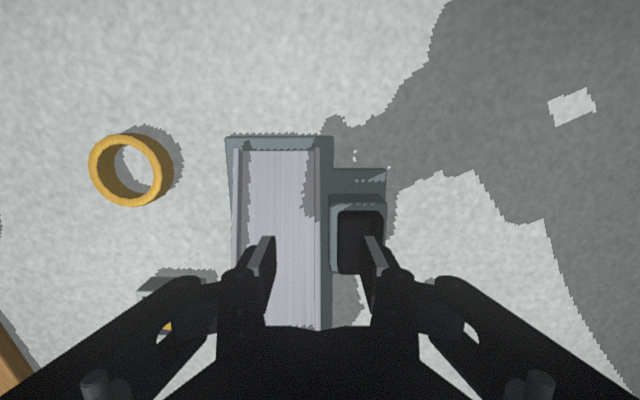

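View pics/s2.png

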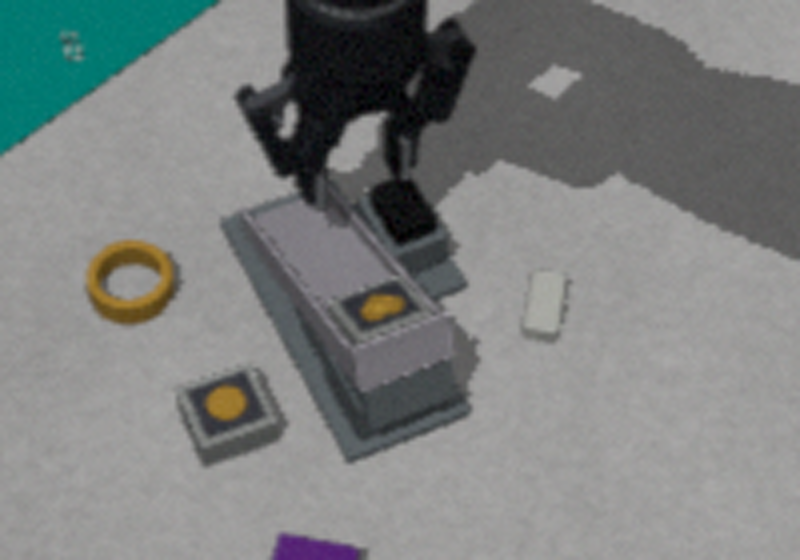

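The left finger is over the slide's centreline and the right finger is over the black key at about (240,372). The die is still in its nest and nothing else is touched. Now I'll press in small steps.

Emit:
drive_tool(
  steps=[
    {"offset":[0,0,5],"turn":0,"gripper":-0.05},
    {"offset":[0,0,10],"turn":0,"gripper":-0.05},
    {"offset":[0,0,14],"turn":0,"gripper":-0.05},
    {"offset":[0,0,17],"turn":0,"gripper":-0.05},
    {"offset":[0,0,20],"turn":0,"gripper":-0.05},
    {"offset":[0,0,20],"turn":0,"gripper":-0.05},
    {"offset":[0,0,20],"turn":0,"gripper":-0.05},
  ],
)

```text
time_s: 4.35
ee_pos: [0.5779, 0.0265, 0.0655]
tool_rot: [0.0, 0.983, -0.186, -0.001]
ft_force: [-3.3, 0.5, 3.6]
width: 0.0448
gripper_force: 1.6
```

Emit:
drive_tool(
  steps=[
    {"offset":[0,0,2],"turn":0,"gripper":-0.05},
    {"offset":[0,0,4],"turn":0,"gripper":-0.05},
    {"offset":[0,0,5],"turn":0,"gripper":-0.05},
    {"offset":[0,0,5],"turn":0,"gripper":-0.05},
  ],
)

```text
time_s: 4.75
ee_pos: [0.5782, 0.0265, 0.0604]
tool_rot: [-0.0, 0.983, -0.186, 0.0]
ft_force: [-2.8, 0.5, 4.8]
width: 0.0448
gripper_force: 2.4
```

Emit:
drive_tool(
  steps=[
    {"offset":[0,0,1],"turn":0,"gripper":-0.05},
    {"offset":[0,0,2],"turn":0,"gripper":-0.05},
    {"offset":[0,0,2],"turn":0,"gripper":-0.05},
  ],
)

```text
time_s: 5.05
ee_pos: [0.5782, 0.0265, 0.0585]
tool_rot: [0.0, 0.983, -0.186, -0.0]
ft_force: [-2.8, 0.3, 5.4]
width: 0.0447
gripper_force: 2.8
```

Emit:
drive_tool(
  steps=[
    {"offset":[0,0,1],"turn":0,"gripper":-0.05},
    {"offset":[0,0,2],"turn":0,"gripper":-0.05},
    {"offset":[0,0,2],"turn":0,"gripper":-0.05},
  ],
)

```text
time_s: 5.35
ee_pos: [0.5783, 0.0264, 0.0568]
tool_rot: [0.0, 0.983, -0.186, 0.0]
ft_force: [-3.4, 0.3, 6.2]
width: 0.045
gripper_force: 4.0
```

Emit:
drive_tool(
  steps=[
    {"offset":[0,0,1],"turn":0,"gripper":-0.05},
    {"offset":[0,0,1],"turn":0,"gripper":-0.05},
  ],
)

```text
time_s: 5.55
ee_pos: [0.5784, 0.0264, 0.0566]
tool_rot: [0.0, 0.983, -0.186, -0.0]
ft_force: [-5.2, 0.6, 11.4]
width: 0.0449
gripper_force: 6.0
```

Run:
```python
from h import *
s=read_state();print(s['ee_pos'],s['ft_force'],s['torque'])
im,d=snapshot('side');save('s3',cv2.resize(im[170:310,220:420],None,fx=4,fy=4,interpolation=2))
m=camera_model('side')
for o in outline_of('die','side')[:3]:
    p=world('side',d,np.nonzero(o['mask']&(d>0)),m);print(o['confidence'],np.round(np.median(p,0),4))
```

```text
[0.5784138  0.02638399 0.05664706] [-5.21602484  0.58942378 11.39064796] [-0.12308851  1.11256298 -0.21576816]
0.74 [0.4356 0.2115 0.0223]
0.68 [0.5473 0.0706 0.0657]
```

View pics/s3.png

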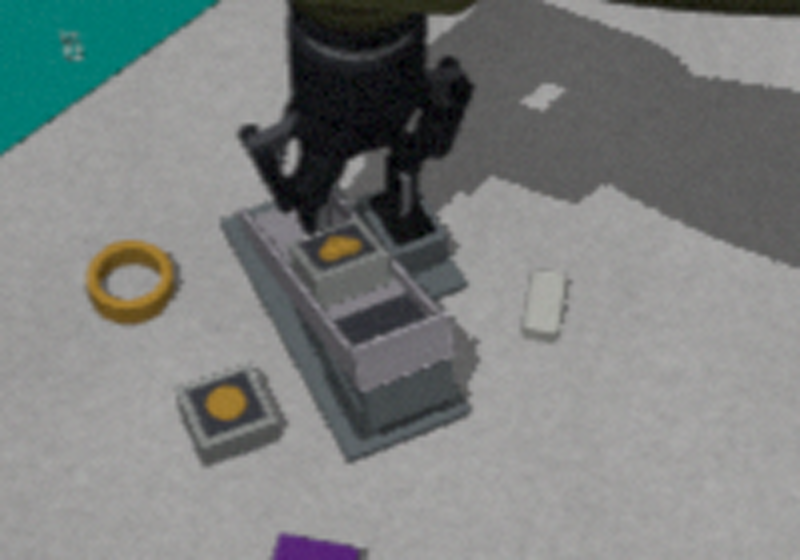

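The force rose from 6 to 11 N with no further travel, so the key is on its stop. The die with the heart sits at (245,340) in the crop, out of the nest and resting against the finger. The nest at (320,380) is empty, and the other things are unmoved. I'll hold briefly to confirm it is at rest.

Emit:
drive_tool(
  steps=[
    {"offset":[0,0,0],"turn":0,"gripper":-0.05},
    {"offset":[0,0,0],"turn":0,"gripper":-0.05},
    {"offset":[0,0,0],"turn":0,"gripper":-0.05},
    {"offset":[0,0,0],"turn":0,"gripper":-0.05},
    {"offset":[0,0,0],"turn":0,"gripper":-0.05},
  ],
)

```text
time_s: 6.15
ee_pos: [0.5784, 0.0264, 0.0567]
tool_rot: [0.0, 0.983, -0.186, 0.0]
ft_force: [-5.2, 0.4, 10.9]
width: 0.0449
gripper_force: 5.9
```

Run:
```python
from h import *
im,d=snapshot('side');m=camera_model('side')
ok=False
for o in outline_of('die','side')[:3]:
    p=np.median(world('side',d,np.nonzero(o['mask']&(d>0)),m),0);print(np.round(p,4))
    ok|=np.linalg.norm(p-[.5473,.0706,.0657])<.004
s=read_state();print(s['ee_pos'],s['ft_force'])
if ok and 7<s['ft_force'][2]<30: print(close_job())
```

```text
[0.4356 0.2118 0.0224]
[0.5458 0.0709 0.0649]
[0.4988 0.0878 0.0571]
[0.57841984 0.02640665 0.0566779 ] [-6.09865155  0.83837159 11.32329326]
the job is handed in; nothing more can be done
None
```

Job handed in: the key is held fully down (about 11 N against its stop), and the heart die is out of its nest, at rest on the slide against the other finger, with nothing else moved.

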